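# Open the spring-loaded filter housing

## Task

The filter element in the small metal filter housing on the bench is due for changing, so open the housing: unscrew its ribbed cap, letting it rise on its thread without forcing it up, down or sideways. The element sits on a spring and pushes the cap up, so have the cap in hand when the thread lets go, lift it straight off, and set it down, open side down, flat on the floor of the steel parts tray. Do not drop it, and leave the other things on the bench where they are.

Things in the scene. Friction and masses are not known exactly. Their poses are not given: they have to be found in the camera images.
- filter_cap: grey ribbed screw cap, 55 mm across, 39 mm tall, hollow and open below, standing on top of the metal housing at the start. Origin: centre of its lower edge, z up along its axis. Grip it across its ribbed wall (plastic, stands a 40 N squeeze). Right-hand thread: anticlockwise from above undoes it. It lets go after between one and one and a half turns.
- filter_housing: aluminium filter housing bolted to an 84 mm square foot, cannot move. Origin: centre of its underside, z up along the thread axis. Barrel 65 mm across, its shoulder (the cap's closed seat) 70 mm up; side couplings along its y reach 57 mm out at 38 mm height.
- parts_tray: empty shallow steel tray, 120 mm (its x) by 150 mm (its y), rim 16 mm high, walls and floor 3 mm thick, fixed on the bench. Origin: centre of its underside, so its floor is 3 mm above it.
- neck_top (a point): centre of the top of the housing's threaded neck, hidden in the cap, 97 mm above the bench. The thread is coarse, its rise per turn unmarked, with 0.6 mm side play. In the neck the white filter element stands on a spring that pushes the cap up with 6.5 N when closed, 3 N where the thread lets go; risen, it reaches 121 mm above the bench: lift the cap's lower edge over that.
- spare_element: new white pleated filter element standing on the bench, 35 mm across, 55 mm tall; a bystander. Origin: centre of its underside.
- jar: specimen jar with yellow screw lid, 62 mm across, 69 mm tall, standing on the bench; a bystander. Origin: centre of its underside.
- marker: marker pen lying on the bench, 124 mm long, 14 mm thick; a bystander. Origin: middle of its underside, length along its y.

How it is judged (in metres and radians):
On the way, in this order (a step that is already met when the one before it is completed fails the run):
1. the cap, still on the housing's axis, has risen on its thread by 6 mm (z of filter_cap in the frame of filter_housing above 0.0765 m and horizontal distance between filter_cap and filter_housing below 0.004 m), for 0.1 s.
2. the cap is held clear above the housing (z of filter_cap in the frame of filter_housing above 0.105 m and contact force between the fingers and filter_cap above 1 N), for 0.1 s.
At the end, for the whole second after the job is handed in: The cap stands open side down, flat (within 6 degrees) on the floor of the parts tray, wholly inside its rim, released and at rest (z of filter_cap in the frame of parts_tray below 0.006 m and x of filter_cap in the frame of parts_tray between -0.032 and 0.032 m and y of filter_cap in the frame of parts_tray between -0.047 and 0.047 m and angle between filter_cap's own z axis and vertical below 0.1 rad and linear speed of filter_cap below 0.02 m/s); the robot touches nothing.
It fails at once if the cap is forced against the housing: the contact forces between them, spring included, pass 30 N (contact force between filter_cap and filter_housing above 30 N).
It fails at once if the cap is out of the fingers after its thread has let go (pops up more than 16 mm above its closed place unheld), or is dropped (unheld between 30 and 60 mm above the bench) (contact force between the fingers and filter_cap below 0.3 N and (z of filter_cap in the frame of filter_housing above 0.0865 m or height (world z) of filter_cap between 0.03 and 0.06 m)).
It fails at once if the spare element, the jar or the marker is shifted by more than 20 mm (distance of any of spare_element, jar, marker from where it was at the start of the episode above 0.02 m).
It also fails if it takes over 72 s, if anything falls off the work surface, if the arm or the gripper's body presses on something with over 40 N, if the wrist force passes 120 N, or if a joint passes its speed limit or range.

## Robot

A 6-joint arm with a two-finger parallel gripper is mounted at the origin on a cart in front of the work surface, level with it; the furniture and walls round the work are solid. World frame = base frame: x ahead of the robot, y to its left, z up, the work surface at z = 0. Lengths are in m, angles in degrees, forces in N, time in s.
With the tool pointing down it reaches from about 0.25 to 0.725 m from the base axis. Payload 9.7 kg.
Tool frame: the origin (TCP) lies at the centre of the arm's flange, where the gripper is bolted on; the fingertips stand 173 mm ahead of it and the grasp point (between the pads) lies env.pinch_z ahead of it (env.pinch_z is the distance from the TCP to the grasp point, in m); z points along the fingers, y is the line along which they close (so a half turn about z gives the same grasp; the last joint's range is limited). The gripper opens to 85 mm and grips with 20 to 120 N. Pads are 22 mm wide; open, the fingers measure 114 mm over their backs; the gripper's body (76 mm by 85 mm) begins 54 mm behind the grasp point. The pads swing forward as they close: fully open they stand 13 mm farther back than shut.
Start: joints at [-67.895, 4.979, 10.078, 95.1, 0, 90], TCP at [0.207, -0.51, 0.405] pointing down, gripper open.
Joint ranges: [-179.16, 179.16], [-48.56, 103.87], [-65.8, 70.77], [-126.05, 130.52], [-82.76, 87.17], [-180, 180]. Speed limits (degrees/s): [127.2, 127.2, 147.25, 180, 180, 180].

## Interface

Orientations are given as a 3x3 rotation matrix whose columns are the frame's x, y, z axes.
In Python, from bench import env gives the robot as it stands.
- The arm moves only by the shell command python3 -m jog 'ROWS'. ROWS is text: rows parted by semicolons, each of 7 numbers parted by spaces: the opening, from 0 (shut) to 1 (fully open), then the shift along the tool's x, y, z in units of 25 mm (1.0 is 25 mm), then the turn, a rotation vector about the tool's x, y, z in units of 5 degrees (1.0 is 5 degrees). In form: claw dx dy dz rx ry rz; .... A call has exactly 5 rows; each row shifts and turns the commanded pose from where the row before left it, along the tool's axes as they then stand; what a row does not reach is not made up. A row lasts 1/12 s, in which the tool goes at most 41.7 mm and 7.16 degrees, less where a joint would pass 70% of its speed; a pose out of reach is approached as far as the arm can. A call is refused whole if a number of a shift passes 1 or a number of a turn 1, either way. A call with a gripper value outside its range is refused whole. The fingers move at their own pace and stop on an object; the grip force is fixed at half the most. Time passes only in rows, so rows that do not move let the fingers close, or fill a call up. It gives the time, the measured TCP pose, the force, the opening and the grip force at its end, in the units of the state.
- env.get_state(): the state, without advancing time (a new reading comes with each control period).
- env.grab_frame(name): name is "scene" or "top"; returns a dict with "img" (480x640x3 uint8, red, green, blue), "range_z" (480x640 float32, m along the optical axis (not along the pixel's ray), 0 where there is no reading), "fovy" (degrees; the focal length in pixels is half the picture's height over the tangent of half this angle, whatever the lens; pixels are square), "cx", "cy" (the principal point, pixels), "extrinsics" (4x4, takes a point from camera to world coordinates). Camera axes: x right, y down, z forward; pixel columns grow to the right and rows downward; lengths in m; the calibration is good to about 2 mm. A picture is of the moment at which its call begins.
- env.finish_job(): hands the job in; it is judged then, once.
The state is a dict: "clock": time; "joints": joint angles; "qd": joint speeds; "effort": joint torques, N m; "eef_pos": TCP position; "tool_rot": TCP orientation; "contact_force": force on the tool from outside, world axes, zero at the start; "wrist_torque": the same for the moment, N m; "opening": opening from 0.0 (shut) to 1.0 (fully open); "finger_force": force on a finger pad.
Only numpy, scipy, OpenCV 4.12 (cv2) and the standard library are available. Lean on these libraries where they do the work, as an engineer would, in place of code of your own. Each camera call takes 0.05 s, during which the arm holds its last target. There are 200 camera calls.

## Working session

There is one attempt and no reset: what is moved stays moved. The work goes in short steps, Python scripts to look and compute and a shell command to move; the robot and the scene stay as the last step left them, time stands still between calls to the robot, and variables do not carry over. Pictures are saved under pics/ and viewed, at most 10 in all, crops included, and the job is handed in when it is done.

```bash
mkdir -p pics; ls; python3 - <<'E'
from bench import env
import cv2,numpy as np
print(env.pinch_z); s=env.get_state(); print(s)
for n in("scene","top"):
    f=env.grab_frame(n); cv2.imwrite(f"pics/{n}0.png",f["img"][:,:,::-1]); np.savez(f"{n}0.npz",**f); print(n,f["fovy"],f["cx"],f["cy"],f["extrinsics"].round(3).tolist())
E
```

```text
pics
0.1547
{'clock': 0.0, 'joints': array([-6.78970611e+01,  5.01395514e+00,  1.00333214e+01,  9.50999514e+01,
       -6.12163118e-04,  8.99993692e+01]), 'qd': array([-0.08322207,  0.06795772,  0.02662629,  0.08364268,  0.01119276,
        0.06716989]), 'effort': array([-1.99770700e-03, -5.20377374e+01,  4.64811337e+01,  1.59183552e-02,
       -6.51638879e-05, -3.27740565e-06]), 'eef_pos': array([ 0.20695145, -0.50958814,  0.40394537]), 'tool_rot': array([[ 9.26505183e-01,  3.76281616e-01, -5.39116284e-04],
       [ 3.76282002e-01, -9.26504273e-01,  1.29909289e-03],
       [-1.06687663e-05, -1.40647605e-03, -9.99999011e-01]]), 'contact_force': array([-0.38418198,  0.06127704, -0.34574012]), 'wrist_torque': array([-0.03270441, -0.01111093,  0.00034934]), 'finger_force': 0.0, 'opening': 0.9999546886280849}
scene 42.292569574576646 326.7179683194316 244.73555464869412 [[-0.64, -0.437, 0.632, -0.246], [-0.769, 0.368, -0.524, 0.619], [-0.003, -0.821, -0.571, 0.752], [0.0, 0.0, 0.0, 1.0]]
top 52.868991666425444 320.14005478169497 241.39414097136324 [[-0.02, -0.986, 0.166, 0.324], [-1.0, 0.021, 0.004, -0.015], [-0.007, -0.166, -0.986, 1.101], [0.0, 0.0, 0.0, 1.0]]
```

View pics/scene0.png

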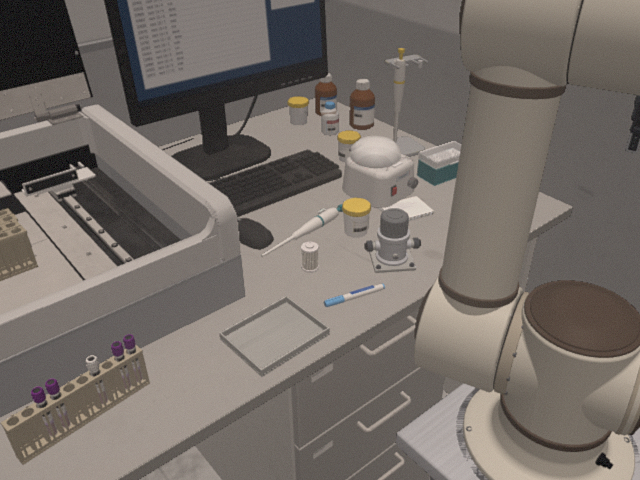

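View pics/top0.png

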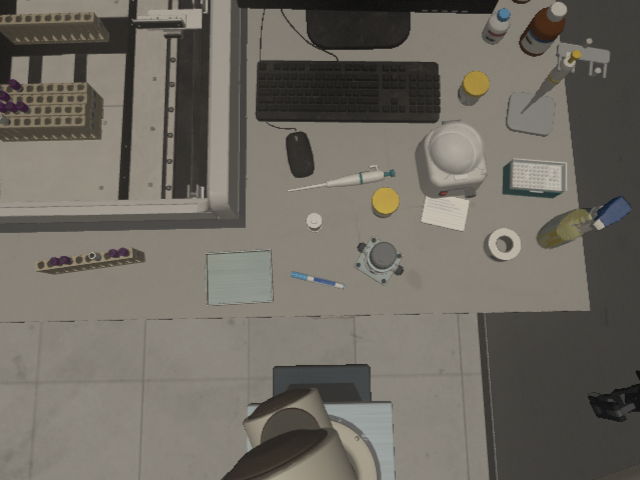

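The scene view has the cap at about (395,222) and the tray at about (275,333). In the top view the cap is at (383,255), the couplings near (362,244) and (399,270), the tray at (239,277), the jar at (386,202), the spare element at (315,220) and the marker at (318,280).

```bash
cat > h.py <<'E'
import numpy as np,cv2
def load(n): return dict(np.load(n+".npz"))
def ray(f,u,v):
    F=240/np.tan(np.radians(float(f["fovy"])/2)); d=np.array([(u-f["cx"])/F,(v-f["cy"])/F,1.]); E=f["extrinsics"]; return E[:3,3],E[:3,:3]@d
def plane(f,u,v,z):
    o,d=ray(f,u,v); return o+d*(z-o[2])/d[2]
def cloud(f):
    v,u=np.mgrid[:480,:640]; F=240/np.tan(np.radians(float(f["fovy"])/2)); r=f["range_z"]
    P=np.stack([(u-f["cx"])/F*r,(v-f["cy"])/F*r,r],-1); return P@f["extrinsics"][:3,:3].T+f["extrinsics"][:3,3]
E
python3 - <<'E'
from h import *
for n in("top0","scene0"):
    f=load(n); C=cloud(f); ok=f["range_z"]>0
    c=plane(f,383,252,.109) if n=="top0" else plane(f,394,216,.109)
    near=ok&(np.hypot(C[...,0]-c[0],C[...,1]-c[1])<.06)
    m=near&(C[...,2]>.10)&(C[...,2]<.13)
    p=C[m]; print(n,c.round(3),"captop",m.sum(),np.median(p,0).round(4),p.min(0).round(4),p.max(0).round(4))
    vu=np.argwhere(m).astype(np.int32); (e,r)=cv2.minEnclosingCircle(vu[:,::-1].copy()); print(e,r,plane(f,*e,.109).round(4))
    m=near&(C[...,2]>.03)&(C[...,2]<.05); p=C[m]; d=np.hypot(p[:,0]-c[0],p[:,1]-c[1]); q=p[d>.045]; print("coupl",len(q),np.degrees(np.arctan2(q[:,1]-c[1],q[:,0]-c[0])).round()[::6])
f=load("top0");C=cloud(f)
g=cv2.cvtColor(f["img"],cv2.COLOR_RGB2HSV)
for nm,(u,v),z in(("tray",(239,277),.01),("jar",(386,202),.069),("spare",(315,220),.055),("mark",(318,280),.01)): print(nm,plane(f,u,v,z).round(3),C[v,u].round(3))
for u,v in((206,253),(271,250),(273,302),(208,305)): print(plane(f,u,v,.016).round(4))
E
```

```text
top0 [ 0.466 -0.141  0.109] captop 542 [ 0.4613 -0.1423  0.1096] [ 0.4347 -0.1709  0.1001] [ 0.4876 -0.1164  0.1153]
(383.70001220703125, 254.5) 13.384429931640625 [ 0.4608 -0.1425  0.109 ]
coupl 87 [  46.   56.   62.   66.   72. -117. -117. -120. -123. -127. -136. -124.
 -129. -135. -136.]
scene0 [ 0.457 -0.133  0.109] captop 381 [ 0.458  -0.1344  0.1079] [ 0.4329 -0.1648  0.1001] [ 0.4876 -0.1102  0.1125]
(394.0, 217.0) 14.035768508911133 [ 0.4544 -0.1302  0.109 ]
coupl 115 [-108. -113. -118. -118.   48. -116.   52. -126.   45. -123.   46. -129.
   56. -122.   53. -128.   57. -124.   61.   58.]
tray [0.43  0.175 0.01 ] [0.431 0.176 0.   ]
jar [ 0.583 -0.158  0.069] [ 0.583 -0.158  0.069]
spare [ 0.548 -0.001  0.055] [ 0.549 -0.001  0.054]
mark [ 0.419 -0.004  0.01 ] [ 0.419 -0.004  0.014]
[0.4854 0.2492 0.016 ]
[0.4892 0.1012 0.016 ]
[0.3717 0.097  0.016 ]
[0.3679 0.2424 0.016 ]
```

```bash
cat > st.py <<'E'
import sys,numpy as np
from bench import env
s=env.get_state(); R=s["tool_rot"]; p=s["eef_pos"]; t=np.array([float(a) for a in sys.argv[1:4]]) if len(sys.argv)>3 else p
print("t",round(s["clock"],2),"tcp",p.round(4),"yaw",np.degrees(np.arctan2(R[1,0],R[0,0])).round(2),"z",R[:,2].round(4),"j6",s["joints"][5].round(1),"j1",s["joints"][0].round(1),"F",s["contact_force"].round(1),"T",s["wrist_torque"].round(2),"op",round(s["opening"],3),"ff",round(s["finger_force"],1),"units",(R.T@(t-p)/.025).round(3))
E
r='1 0.75 -0.49 0 0 0 0'
python3 -m jog '1 0.75 -0.49 0 0 0 0;1 0.75 -0.49 0 0 0 0;1 0.75 -0.49 0 0 0 0;1 0.75 -0.49 0 0 0 0;1 0.75 -0.49 0 0 0 0'
python3 -m jog '1 0.75 -0.49 0 0 0 0;1 0.75 -0.49 0 0 0 0;1 0.75 -0.49 0 0 0 0;1 0.75 -0.49 0 0 0 0;1 0.75 -0.49 0 0 0 0'
python3 -m jog '1 0.75 -0.49 0 0 0 0;1 0.75 -0.49 0 0 0 0;1 0.75 -0.49 0 0 0 0;1 0.75 -0.49 0 0 0 0;1 0.75 -0.49 0 0 0 0'
python3 -m jog '1 0.75 -0.49 0 0 0 0;1 0.75 -0.49 0 0 0 0;1 0.75 -0.49 0 0 0 0;1 0.75 -0.49 0 0 0 0;1 0.75 -0.49 0 0 0 0'
python3 -m jog '1 0 0 0.6 0 0 1;1 0 0 0.6 0 0 1;1 0 0 0.6 0 0 1;1 0 0 0.6 0 0 1;1 0 0 0.6 0 0 1'
python3 -m jog '1 0 0 0.4 0 0 0.7;1 0 0 0.2 0 0 0;1 0 0 0 0 0 0;1 0 0 0 0 0 0;1 0 0 0 0 0 0'
python3 st.py .4605 -.1405 .31
```

```text
clock: 0.52
eef_pos: [0.2712, -0.4167, 0.4043]
tool_rot: [[0.927, 0.376, -0.0], [0.376, -0.927, 0.001], [-0.0, -0.001, -1.0]]
contact_force: [0.0, 0.2, 0.5]
opening: 0.996
finger_force: 0.0
clock: 0.93
eef_pos: [0.335, -0.3245, 0.4044]
tool_rot: [[0.927, 0.376, -0.0], [0.376, -0.927, 0.0], [-0.0, -0.0, -1.0]]
contact_force: [-0.2, -0.3, 0.2]
opening: 0.996
finger_force: 0.0
clock: 1.35
eef_pos: [0.3988, -0.2325, 0.4044]
tool_rot: [[0.927, 0.376, -0.0], [0.376, -0.927, 0.0], [-0.0, -0.0, -1.0]]
contact_force: [-0.2, -0.5, 0.4]
opening: 0.998
finger_force: 0.0
clock: 1.77
eef_pos: [0.4627, -0.1404, 0.4044]
tool_rot: [[0.926, 0.376, -0.0], [0.376, -0.926, 0.0], [-0.0, -0.0, -1.0]]
contact_force: [0.2, 0.2, -0.0]
opening: 1.0
finger_force: 0.0
clock: 2.18
eef_pos: [0.4621, -0.1413, 0.3286]
tool_rot: [[0.999, -0.055, -0.001], [-0.055, -0.999, 0.0], [-0.001, -0.0, -1.0]]
contact_force: [0.3, -0.5, -0.1]
opening: 0.999
finger_force: 0.0
clock: 2.6
eef_pos: [0.4624, -0.1415, 0.3154]
tool_rot: [[0.994, -0.11, 0.001], [-0.11, -0.994, -0.0], [0.001, 0.0, -1.0]]
contact_force: [-0.6, 0.2, 0.4]
opening: 0.998
finger_force: 0.0
t 2.6 tcp [ 0.4624 -0.1415  0.3154] yaw -6.31 z [ 9.e-04 -3.e-04 -1.e+00] j6 169.3 j1 -17.0 F [-0.6  0.2  0.4] T [ 0.06 -0.05 -0.03] op 0.998 ff 0.0 units [-0.078 -0.033  0.218]
```

```bash
python3 - <<'E'
from bench import env
from h import *
f=env.grab_frame("scene"); np.savez("scene1.npz",**f); cv2.imwrite("pics/s1.png",cv2.resize(f["img"][120:280,300:500,::-1],None,fx=4,fy=3.75,interpolation=2)[:600])
g=env.grab_frame("top"); np.savez("top1.npz",**g)
s=env.get_state();P=s["eef_pos"]+s["tool_rot"][:,2]*.155
for nm,q in(("pinch",P),("cap",[.4605,-.1405,.109])):
    E=np.linalg.inv(f["extrinsics"]);c=E[:3,:3]@q+E[:3,3];F=240/np.tan(np.radians(f["fovy"]/2));print(nm,F*c[0]/c[2]+f["cx"],F*c[1]/c[2]+f["cy"])
# circle edge-based cap centre in both first frames
for n,u0,v0 in(("top0",383,254),("scene0",394,217)):
    k=load(n);C=cloud(k);m=(np.abs(C[...,2]-.1095)<.004)&(np.hypot(C[...,0]-.46,C[...,1]+.141)<.045)
    p=C[m][:,:2].astype(np.float32);c,r=cv2.minEnclosingCircle(p);print(n,len(p),c,r,p.mean(0))
E
```

```text
pinch 396.8175022925904 190.37151138178132
cap 395.5472482290015 213.89892802388874
top0 498 (0.46154913306236267, -0.14311206340789795) 0.027800749987363815 [ 0.46134093 -0.14267679]
scene0 308 (0.4607255458831787, -0.13802312314510345) 0.027962377294898033 [ 0.46033973 -0.13635844]
```

View pics/s1.png

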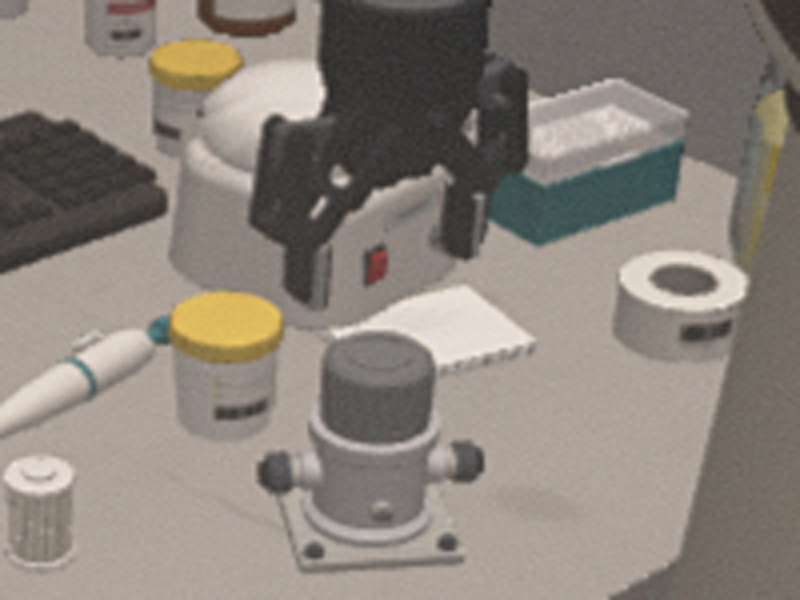

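The view shows the open fingers straddling the cap, with pad tips at about (380,200) and (419,187) and the cap top at about (394,215). That matches the computed position within about 1 px. I'll go down and close in stages, since the hand may be a millimetre or two off sideways.

```bash

python3 -m jog '1 -0.056 -0.02 0.5 0 0 0;1 0 0 0.5 0 0 0;1 0 0 0.5 0 0 0;1 0 0 0.5 0 0 0;1 0 0 0.54 0 0 0' >/dev/null
python3 -m jog '0.74 0 0 0 0 0 0;0.74 0 0 0 0 0 0;0.74 0 0 0 0 0 0;0.74 0 0 0 0 0 0;0.74 0 0 0 0 0 0' >/dev/null; python3 st.py .461 -.141 .252
python3 -m jog '0.7 0 0 0 0 0 0;0.7 0 0 0 0 0 0;0.7 0 0 0 0 0 0;0.7 0 0 0 0 0 0;0.7 0 0 0 0 0 0' >/dev/null; python3 st.py .461 -.141 .252
```

```text
t 3.53 tcp [ 0.4611 -0.1409  0.2519] yaw -6.39 z [ 1.2e-03 -4.0e-04 -1.0e+00] j6 169.4 j1 -17.0 F [-1.1 -0.  -0. ] T [-0.01  0.01  0.  ] op 0.741 ff 0.0 units [-0.004  0.005 -0.003]
t 3.95 tcp [ 0.4609 -0.1408  0.2512] yaw -6.39 z [ 0. -0. -1.] j6 169.4 j1 -17.0 F [ 0.4  0.3 -0.4] T [ 0.   -0.02 -0.01] op 0.698 ff 0.0 units [ 0.006  0.007 -0.032]
```

```bash

python3 -m jog '0.68 0 0 0 0 0 0;0.68 0 0 0 0 0 0;0.68 0 0 0 0 0 0;0.68 0 0 0 0 0 0;0.68 0 0 0 0 0 0' >/dev/null; python3 st.py .461 -.141 .252
python3 -m jog '0.665 0 0 0 0 0 0;0.665 0 0 0 0 0 0;0.665 0 0 0 0 0 0;0.665 0 0 0 0 0 0;0.665 0 0 0 0 0 0' >/dev/null; python3 st.py .461 -.141 .252
```

```text
t 4.37 tcp [ 0.4609 -0.1408  0.2512] yaw -6.4 z [ 0. -0. -1.] j6 169.4 j1 -17.0 F [-0.1 -0.1  0.6] T [-0.    0.01  0.03] op 0.679 ff 0.0 units [ 0.006  0.006 -0.032]
t 4.78 tcp [ 0.4609 -0.1409  0.2512] yaw -6.4 z [-0.e+00 -2.e-04 -1.e+00] j6 169.4 j1 -17.0 F [ 0.6 -1.2  1.1] T [-0.25  0.01 -0.03] op 0.661 ff 0.6 units [ 0.006  0.004 -0.033]
```

```bash

python3 -m jog '0.665 0 0.03 0 0 0 0;0.665 0 0 0 0 0 0;0.655 0 0 0 0 0 0;0.655 0 0 0 0 0 0;0.655 0 0 0 0 0 0' >/dev/null; python3 st.py 
python3 -m jog '0.648 0 0 0 0 0 0;0.648 0 0 0 0 0 0;0.64 0 0 0 0 0 0;0.64 0 0 0 0 0 0;0.64 0 0 0 0 0 0' >/dev/null; python3 st.py
```

```text
t 5.2 tcp [ 0.4608 -0.1415  0.2512] yaw -6.39 z [-0.e+00  1.e-04 -1.e+00] j6 169.3 j1 -17.1 F [ 0.4 -0.1 -0.5] T [ 0.09  0.01 -0.02] op 0.654 ff 0.1 units [0. 0. 0.]
t 5.62 tcp [ 0.4608 -0.1415  0.2512] yaw -6.39 z [ 0.e+00  2.e-04 -1.e+00] j6 169.3 j1 -17.1 F [0.1 0.7 1.7] T [0.28 0.02 0.05] op 0.646 ff 21.6 units [0. 0. 0.]
```

```bash

python3 -m jog '0.74 0 0 0 0 0 0;0.74 0 0 0 0 0 0;0.74 0 0 0 0 0 -1;0.74 0 0 0 0 0 -1;0.74 0 0 0 0 0 -1' >/dev/null
python3 -m jog '0.74 0 0 0 0 0 -1;0.74 0 0 0 0 0 -1;0.74 0 0 0 0 0 -1;0.74 0 0 0 0 0 -1;0.74 0 0 0 0 0 -1' >/dev/null
python3 -m jog '0.74 0 0 0 0 0 -1;0.74 0 0 0 0 0 -1;0.74 0 0 0 0 0 -1;0.74 0 0 0 0 0 -1;0.74 0 0 0 0 0 -1' >/dev/null
python3 -m jog '0.74 0 0 0 0 0 -1;0.74 0 0 0 0 0 -1;0.74 0 0 0 0 0 -1;0.74 0 0 0 0 0 -1;0.74 0 0 0 0 0 -1' >/dev/null;python3 st.py .4608 -.1415 .2515
python3 -m jog '0.69 0 0 0 0 0 0;0.69 0 0 0 0 0 0;0.67 0 0 0 0 0 0;0.67 0 0 0 0 0 0;0.67 0 0 0 0 0 0' >/dev/null; python3 st.py  .4608 -.1415 .2515
```

```text
t 7.28 tcp [ 0.4608 -0.1416  0.2512] yaw 83.85 z [ 0.e+00 -2.e-04 -1.e+00] j6 79.1 j1 -17.1 F [0.3 0.2 0.4] T [-0.02 -0.01  0.04] op 0.743 ff 0.0 units [ 0.005 -0.001 -0.012]
t 7.7 tcp [ 0.461  -0.1416  0.2512] yaw 83.53 z [ 5.e-04 -2.e-04 -1.e+00] j6 79.4 j1 -17.1 F [ 2.7 -0.4 -1.6] T [-0.1  -0.52 -0.04] op 0.67 ff 1.6 units [ 0.003 -0.007 -0.012]
```

```bash

python3 -m jog '0.68 0 0.048 0 0 0 0;0.68 0 0 0 0 0 0;0.66 0 0 0 0 0 0;0.66 0 0 0 0 0 0;0.66 0 0 0 0 0 0' >/dev/null;python3 st.py
python3 -m jog '0.655 0 0 0 0 0 0;0.655 0 0 0 0 0 0;0.652 0 0 0 0 0 0;0.652 0 0 0 0 0 0;0.652 0 0 0 0 0 0' >/dev/null; python3 st.py
```

```text
t 8.12 tcp [ 0.4619 -0.1417  0.2511] yaw 83.6 z [-4.e-04  0.e+00 -1.e+00] j6 79.4 j1 -17.1 F [-1.1 -0.3  0.7] T [ 0.04  0.07 -0.04] op 0.659 ff 0.3 units [0. 0. 0.]
t 8.53 tcp [ 0.4619 -0.1417  0.2512] yaw 83.6 z [-2.e-04  0.e+00 -1.e+00] j6 79.3 j1 -17.1 F [-2.1  0.4  1.7] T [ 0.06  0.41 -0.04] op 0.653 ff 5.4 units [0. 0. 0.]
```

```bash

python3 -m jog '0.652 0 -0.01 0 0 0 0;0.635 0 0 0 0 0 0;0.635 0 0 0 0 0 0;0.635 0 0 0 0 0 0;0.635 0 0 0 0 0 0' >/dev/null;python3 st.py
python3 -m jog '0.635 0 0 0 0 0 -0.6;0.635 0 0 0 0 0 -0.6;0.635 0 0 0 0 0 -0.6;0.635 0 0 0 0 0 0;0.635 0 0 0 0 0 0' >/dev/null; python3 st.py
```

```text
t 8.95 tcp [ 0.4618 -0.1417  0.2513] yaw 83.61 z [ 4.e-04 -1.e-04 -1.e+00] j6 79.3 j1 -17.1 F [0.6 0.2 1.2] T [ 0.02 -0.01  0.04] op 0.644 ff 32.6 units [0. 0. 0.]
t 9.37 tcp [ 0.462  -0.1418  0.2515] yaw 92.51 z [ 1.e-03 -4.e-04 -1.e+00] j6 70.4 j1 -17.1 F [ 1.5 -2.2  4.1] T [-0.23 -0.27  0.01] op 0.64 ff 32.7 units [0. 0. 0.]
```

```bash

python3 -m jog '0.635 0 0 -0.008 0 0 -0.8;0.635 0 0 -0.004 0 0 -0.8;0.635 0 0 -0.004 0 0 -0.8;0.635 0 0 -0.004 0 0 -0.8;0.635 0 0 -0.004 0 0 -0.8' >/dev/null; python3 st.py
python3 -m jog '0.635 0 0 -0.004 0 0 -0.8;0.635 0 0 -0.004 0 0 -0.8;0.635 0 0 -0.004 0 0 -0.8;0.635 0 0 -0.004 0 0 -0.8;0.635 0 0 -0.004 0 0 -0.8' >/dev/null; python3 st.py
```

```text
t 9.78 tcp [ 0.4619 -0.1418  0.2521] yaw 112.68 z [ 9.e-04 -5.e-04 -1.e+00] j6 50.3 j1 -17.1 F [ 1.2 -1.8  3. ] T [-0.28 -0.26 -0.  ] op 0.645 ff 32.8 units [0. 0. 0.]
t 10.2 tcp [ 0.462  -0.1418  0.2527] yaw 132.69 z [ 1.e-03 -4.e-04 -1.e+00] j6 30.3 j1 -17.1 F [1.6 0.2 3.7] T [-0.21 -0.18 -0.04] op 0.636 ff 32.8 units [0. 0. 0.]
```

```bash

python3 -m jog '0.635 0 0 -0.006 0 0 -1;0.635 0 0 -0.006 0 0 -1;0.635 0 0 -0.005 0 0 -1;0.635 0 0 -0.005 0 0 -1;0.635 0 0 -0.005 0 0 -1' >/dev/null; python3 st.py
python3 -m jog '0.635 0 0 -0.005 0 0 -1;0.635 0 0 -0.005 0 0 -1;0.635 0 0 -0.005 0 0 -1;0.635 0 0 -0.005 0 0 -1;0.635 0 0 -0.005 0 0 -1' >/dev/null; python3 st.py
```

```text
t 10.62 tcp [ 0.462  -0.1418  0.2533] yaw 157.73 z [ 1.e-03 -4.e-04 -1.e+00] j6 5.2 j1 -17.1 F [ 2.1 -1.3  4.1] T [-0.15 -0.3  -0.08] op 0.642 ff 32.7 units [0. 0. 0.]
t 11.03 tcp [ 0.462  -0.1417  0.254 ] yaw -177.26 z [ 1.1e-03 -1.0e-04 -1.0e+00] j6 -19.8 j1 -17.1 F [ 0.7 -0.1  3.4] T [-0.   -0.22  0.  ] op 0.639 ff 32.8 units [0. 0. 0.]
```

```bash

python3 -m jog '0.635 0 0 -0.005 0 0 -1;0.635 0 0 -0.005 0 0 -1;0.635 0 0 -0.005 0 0 -1;0.635 0 0 -0.005 0 0 -1;0.635 0 0 -0.005 0 0 -1' >/dev/null; python3 st.py
python3 -m jog '0.635 0 0 -0.005 0 0 -1;0.635 0 0 -0.005 0 0 -1;0.635 0 0 -0.005 0 0 -1;0.635 0 0 -0.005 0 0 -1;0.635 0 0 -0.005 0 0 -1' >/dev/null; python3 st.py
python3 -m jog '0.635 0 0 -0.005 0 0 -1;0.635 0 0 -0.005 0 0 -1;0.635 0 0 -0.005 0 0 -1;0.635 0 0 -0.005 0 0 -1;0.635 0 0 -0.005 0 0 -1' >/dev/null; python3 st.py
python3 - <<'E'
from bench import env
from h import *
f=env.grab_frame("scene"); cv2.imwrite("pics/s2.png",cv2.resize(f["img"][150:280,320:480,::-1],None,fx=4,fy=4,interpolation=2))
E
```

```text
t 11.45 tcp [ 0.462  -0.1416  0.2546] yaw -152.25 z [ 1.e-03  2.e-04 -1.e+00] j6 -44.8 j1 -17.0 F [1.7 0.9 5.7] T [ 0.13 -0.18 -0.06] op 0.637 ff 32.8 units [0. 0. 0.]
t 11.87 tcp [ 0.4619 -0.1415  0.2552] yaw -127.25 z [ 8.e-04  3.e-04 -1.e+00] j6 -69.8 j1 -17.0 F [1.3 0.8 3.9] T [ 0.16 -0.08  0.  ] op 0.641 ff 32.8 units [0. 0. 0.]
t 12.28 tcp [ 0.4618 -0.1415  0.2557] yaw -102.25 z [ 4.e-04  5.e-04 -1.e+00] j6 -94.8 j1 -17.0 F [-0.3  1.2  4. ] T [ 0.25 -0.05 -0.03] op 0.642 ff 32.8 units [0. 0. 0.]
```

View pics/s2.png

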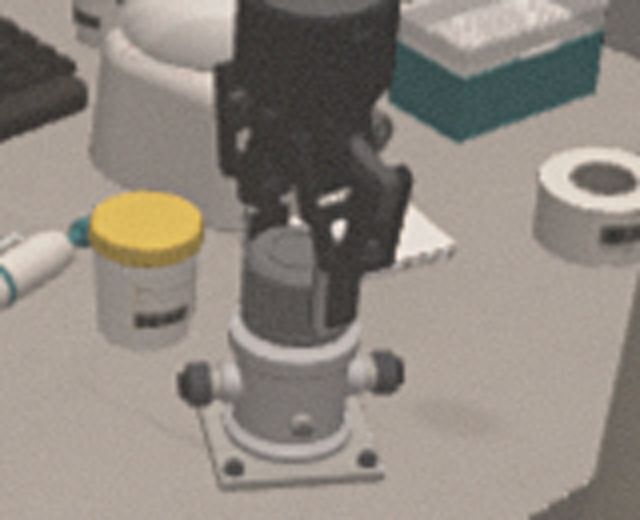

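The fingers hold the cap, which has risen about 2–3 px: its top centre is now at about (394,212). The jar and the housing are undisturbed. I'll carry on to the end of this stroke.

```bash

python3 -m jog '0.635 0 0 -0.005 0 0 -1;0.635 0 0 -0.005 0 0 -1;0.635 0 0 -0.005 0 0 -1;0.635 0 0 -0.005 0 0 -1;0.635 0 0 -0.005 0 0 -1' >/dev/null; python3 st.py
python3 -m jog '0.635 0 0 -0.005 0 0 -1;0.635 0 0 -0.005 0 0 -1;0.635 0 0 -0.005 0 0 -1;0.635 0 0 -0.005 0 0 -1;0.635 0 0 -0.005 0 0 -1' >/dev/null; python3 st.py
python3 -m jog '0.635 0 0 -0.005 0 0 -1;0.635 0 0 -0.005 0 0 -1;0.635 0 0 -0.005 0 0 -1;0.635 0 0 -0.005 0 0 -1;0.635 0 0 -0.005 0 0 -1' >/dev/null; python3 st.py
python3 - <<'E'
from bench import env
from h import *
f=env.grab_frame("scene");C=cloud(f);m=(np.abs(C[...,0]-.462)<.012)&(np.abs(C[...,1]+.138)<.02)&(C[...,2]>.1)&(C[...,2]<.13)
print(np.histogram(C[m][:,2],12))
f=load("scene0");C=cloud(f);m=(np.abs(C[...,0]-.462)<.012)&(np.abs(C[...,1]+.138)<.02)&(C[...,2]>.1)&(C[...,2]<.13)
print(np.histogram(C[m][:,2],12))
E
```

```text
t 12.75 tcp [ 0.4617 -0.1415  0.2562] yaw -77.36 z [ 1.e-04  4.e-04 -1.e+00] j6 -119.7 j1 -17.0 F [-1.2  0.7  4.2] T [ 0.26  0.25 -0.04] op 0.641 ff 32.8 units [0. 0. 0.]
t 13.17 tcp [ 0.4616 -0.1416  0.2569] yaw -52.37 z [-3.e-04  0.e+00 -1.e+00] j6 -144.7 j1 -17.1 F [-2.  -0.4  4.3] T [-0.13  0.36 -0.05] op 0.643 ff 32.8 units [0. 0. 0.]
t 13.58 tcp [ 0.4616 -0.1418  0.2576] yaw -27.38 z [-3.e-04 -6.e-04 -1.e+00] j6 -169.7 j1 -17.1 F [-2.6 -2.4  6.4] T [-0.58  0.45 -0.08] op 0.639 ff 32.9 units [0. 0. 0.]
(array([ 5,  8,  8, 14, 15, 17, 27, 15,  7, 12,  4,  6]), array([0.11214856, 0.1126302 , 0.11311185, 0.1135935 , 0.11407514,
       0.11455679, 0.11503844, 0.11552008, 0.11600173, 0.11648338,
       0.11696502, 0.11744667, 0.11792832]))
(array([ 1,  0,  1,  0,  0,  3, 17, 28, 29, 36, 17,  5]), array([0.10110706, 0.10198138, 0.1028557 , 0.10373001, 0.10460433,
       0.10547865, 0.10635296, 0.10722728, 0.1081016 , 0.10897591,
       0.10985023, 0.11072455, 0.11159886]))
```

The cap has risen about 6.5 mm over 249°, so roughly 9.3 mm per turn. Next I'll release it, turn the hand back and regrip.

```bash

python3 -m jog '0.75 0 0 0 0 0 0;0.75 0 0 0 0 0 0;0.75 0 0 0 0 0 0;0.75 0 0 0 0 0 1;0.75 0 0 0 0 0 1' >/dev/null; python3 st.py
python3 -m jog '0.75 0 0 0 0 0 1;0.75 0 0 0 0 0 1;0.75 0 0 0 0 0 1;0.75 0 0 0 0 0 1;0.75 0 0 0 0 0 1' >/dev/null
python3 -m jog '0.75 0 0 0 0 0 1;0.75 0 0 0 0 0 1;0.75 0 0 0 0 0 1;0.75 0 0 0 0 0 1;0.75 0 0 0 0 0 1' >/dev/null
python3 -m jog '0.75 0 0 0 0 0 1;0.75 0 0 0 0 0 1;0.75 0 0 0 0 0 1;0.75 0 0 0 0 0 1;0.75 0 0 0 0 0 1' >/dev/null
python3 -m jog '0.75 0 0 0 0 0 1;0.75 0 0 0 0 0 1;0.75 0 0 0 0 0 1;0.75 0 0 0 0 0 1;0.75 0 0 0 0 0 1' >/dev/null
python3 -m jog '0.75 0 0 0 0 0 1;0.75 0 0 0 0 0 1;0.75 0 0 0 0 0 1;0.75 0 0 0 0 0 1;0.75 0 0 0 0 0 1' >/dev/null
python3 -m jog '0.75 0 0 0 0 0 1;0.75 0 0 0 0 0 1;0.75 0 0 0 0 0 1;0.75 0 0 0 0 0 1;0.75 0 0 0 0 0 1' >/dev/null; python3 st.py
python3 -m jog '0.75 0 0 0 0 0 1;0.75 0 0 0 0 0 1;0.75 0 0 0 0 0 1;0.75 0 0 0 0 0 1;0.75 0 0 0 0 0 1' >/dev/null
python3 -m jog '0.75 0 0 0 0 0 1;0.75 0 0 0 0 0 1;0.75 0 0 0 0 0 1;0.75 0 0 0 0 0 1;0.75 0 0 0 0 0 1' >/dev/null
python3 -m jog '0.75 0 0 0 0 0 1;0.75 0 0 0 0 0 1;0.75 0 0 0 0 0 1;0.75 0 0 0 0 0 1;0.75 0 0 0 0 0 1' >/dev/null
python3 -m jog '0.75 0 0 0 0 0 1;0.75 0 0 0 0 0 1;0.75 0 0 0 0 0 1;0.75 0 0 0 0 0 1;0.75 0 0 0 0 0 1' >/dev/null
python3 -m jog '0.75 0 0 0 0 0 1;0.75 0 0 0 0 0 1;0.75 0 0 0 0 0 1;0.75 0 0 0 0 0 1;0.75 0 0 0 0 0 1' >/dev/null
python3 -m jog '0.75 0 0 0 0 0 1;0.75 0 0 0 0 0 1;0.75 0 0 0 0 0 1;0.75 0 0 0 0 0 1;0.75 0 0 0 0 0 1' >/dev/null
python3 -m jog '0.75 0 0 0 0 0 1;0.75 0 0 0 0 0 1;0.75 0 0 0 0 0 1;0.75 0 0 0 0 0 1;0.68 0 0 0 0 0 0' >/dev/null; python3 st.py .4617 -.1416 .2575
```

```text
t 14.05 tcp [ 0.4617 -0.1416  0.257 ] yaw -37.72 z [-5.e-04  3.e-04 -1.e+00] j6 -159.3 j1 -17.1 F [0.3 0.4 0.7] T [-0.03 -0.03 -0.02] op 0.749 ff 0.0 units [0. 0. 0.]
t 16.55 tcp [ 0.4617 -0.1416  0.257 ] yaw 172.25 z [-6.e-04  3.e-04 -1.e+00] j6 -9.3 j1 -17.1 F [0.4 0.6 0.3] T [-0.04 -0.02  0.02] op 0.749 ff 0.0 units [0. 0. 0.]
t 19.47 tcp [ 0.4617 -0.1416  0.257 ] yaw 2.29 z [-5.e-04  2.e-04 -1.e+00] j6 160.7 j1 -17.1 F [-0.7  0.3 -0.4] T [-0.04  0.01  0.01] op 0.68 ff 0.0 units [ 0.001 -0.001 -0.018]
```

```bash

python3 -m jog '0.67 0 0 0 0 0 0;0.67 0 0 0 0 0 0;0.66 0 0 0 0 0 0;0.66 0 0 0 0 0 0;0.66 0 0 0 0 0 0' >/dev/null; python3 st.py
python3 -m jog '0.652 0 0 0 0 0 0;0.652 0 0 0 0 0 0;0.652 0 0 0 0 0 0;0.652 0 0 0 0 0 0;0.652 0 0 0 0 0 0' >/dev/null; python3 st.py
```

```text
t 19.88 tcp [ 0.4617 -0.1417  0.2573] yaw 2.64 z [-1.e-04 -1.e-04 -1.e+00] j6 160.3 j1 -17.1 F [-0.6 -1.7 -0.1] T [-0.15  0.03 -0.03] op 0.661 ff 0.3 units [0. 0. 0.]
t 20.3 tcp [ 0.4617 -0.1417  0.2573] yaw 2.61 z [ 0. -0. -1.] j6 160.3 j1 -17.1 F [ 0.2 -1.1 -0.8] T [-0.17  0.06 -0.01] op 0.651 ff 5.1 units [0. 0. 0.]
```

```bash

python3 -m jog '0.645 0 0.008 0 0 0 0;0.635 0 0 0 0 0 0;0.635 0 0 0 0 0 0;0.635 0 0 0 0 0 -0.5;0.635 0 0 -0.005 0 0 -1' >/dev/null; python3 st.py
python3 -m jog '0.635 0 0 -0.005 0 0 -1;0.635 0 0 -0.005 0 0 -1;0.635 0 0 -0.005 0 0 -1;0.635 0 0 -0.005 0 0 -1;0.635 0 0 -0.005 0 0 -1' >/dev/null; python3 st.py
python3 -m jog '0.635 0 0 -0.005 0 0 -1;0.635 0 0 -0.005 0 0 -1;0.635 0 0 -0.005 0 0 -1;0.635 0 0 -0.005 0 0 -1;0.635 0 0 -0.005 0 0 -1' >/dev/null; python3 st.py
python3 -m jog '0.635 0 0 -0.005 0 0 -1;0.635 0 0 -0.005 0 0 -1;0.635 0 0 -0.005 0 0 -1;0.635 0 0 -0.005 0 0 -1;0.635 0 0 -0.005 0 0 -1' >/dev/null; python3 st.py
```

```text
t 20.72 tcp [ 0.4619 -0.1419  0.2577] yaw 10.18 z [ 5.e-04 -3.e-04 -1.e+00] j6 152.7 j1 -17.1 F [ 0.6 -0.6  2.1] T [-0.07 -0.14 -0.01] op 0.643 ff 36.3 units [0. 0. 0.]
t 21.13 tcp [ 0.462  -0.1419  0.2584] yaw 35.35 z [ 1.1e-03 -3.0e-04 -1.0e+00] j6 127.6 j1 -17.1 F [1.9 0.  0.7] T [ 0.02 -0.22 -0.02] op 0.644 ff 36.3 units [0. 0. 0.]
t 21.55 tcp [ 0.462  -0.1419  0.2591] yaw 60.36 z [ 1.1e-03 -2.0e-04 -1.0e+00] j6 102.6 j1 -17.1 F [-0.2  0.2  1.7] T [-0.04 -0.1  -0.02] op 0.639 ff 36.4 units [0. 0. 0.]
t 21.97 tcp [ 0.462  -0.1419  0.2598] yaw 85.36 z [ 1.1e-03 -2.0e-04 -1.0e+00] j6 77.6 j1 -17.1 F [ 0.4 -0.2  1.8] T [ 0.03 -0.09 -0.04] op 0.646 ff 36.4 units [0. 0. 0.]
```

```bash

python3 -m jog '0.635 0 0 -0.005 0 0 -1;0.635 0 0 -0.005 0 0 -1;0.635 0 0 -0.005 0 0 -1;0.635 0 0 -0.005 0 0 -1;0.635 0 0 -0.005 0 0 -1' >/dev/null; python3 st.py
python3 -m jog '0.635 0 0 -0.005 0 0 -1;0.635 0 0 -0.005 0 0 -1;0.635 0 0 -0.005 0 0 -1;0.635 0 0 -0.005 0 0 -1;0.635 0 0 -0.005 0 0 -1' >/dev/null; python3 st.py
python3 -m jog '0.635 0 0 -0.005 0 0 -1;0.635 0 0 -0.005 0 0 -1;0.635 0 0 -0.005 0 0 -1;0.635 0 0 -0.005 0 0 -1;0.635 0 0 -0.005 0 0 -1' >/dev/null; python3 st.py
python3 -m jog '0.635 0 0 -0.005 0 0 -1;0.635 0 0 -0.005 0 0 -1;0.635 0 0 -0.005 0 0 -1;0.635 0 0 -0.005 0 0 -1;0.635 0 0 -0.005 0 0 -1' >/dev/null; python3 st.py
```

```text
t 22.38 tcp [ 0.4619 -0.1419  0.2603] yaw 110.36 z [ 9.e-04 -1.e-04 -1.e+00] j6 52.6 j1 -17.1 F [ 0.2 -0.2  1.1] T [ 0.06 -0.07  0.03] op 0.643 ff 36.4 units [0. 0. 0.]
t 22.8 tcp [ 0.4619 -0.1419  0.261 ] yaw 135.35 z [ 9.e-04 -1.e-04 -1.e+00] j6 27.6 j1 -17.1 F [0.7 1.5 2.2] T [ 0.07 -0.05  0.03] op 0.636 ff 36.4 units [0. 0. 0.]
t 23.22 tcp [ 0.4619 -0.1418  0.2615] yaw 160.36 z [ 7.e-04  0.e+00 -1.e+00] j6 2.6 j1 -17.1 F [-0.3  0.5  2. ] T [ 0.11 -0.04  0.02] op 0.642 ff 36.3 units [0. 0. 0.]
t 23.63 tcp [ 0.4619 -0.1418  0.2621] yaw -174.64 z [ 6.e-04  0.e+00 -1.e+00] j6 -22.4 j1 -17.1 F [0.1 0.8 2.4] T [0.03 0.01 0.  ] op 0.642 ff 36.3 units [0. 0. 0.]
```

Total is now about 432°. I'll keep turning, since release should come by 540°.

```bash

python3 -m jog '0.635 0 0 -0.005 0 0 -1;0.635 0 0 -0.005 0 0 -1;0.635 0 0 -0.005 0 0 -1;0.635 0 0 -0.005 0 0 -1;0.635 0 0 -0.005 0 0 -1' >/dev/null; python3 st.py
python3 -m jog '0.635 0 0 -0.005 0 0 -1;0.635 0 0 -0.005 0 0 -1;0.635 0 0 -0.005 0 0 -1;0.635 0 0 -0.005 0 0 -1;0.635 0 0 -0.005 0 0 -1' >/dev/null; python3 st.py
python3 -m jog '0.635 0 0 -0.005 0 0 -1;0.635 0 0 -0.005 0 0 -1;0.635 0 0 -0.005 0 0 -1;0.635 0 0 -0.005 0 0 -1;0.635 0 0 -0.005 0 0 -1' >/dev/null; python3 st.py
python3 -m jog '0.635 0 0 -0.005 0 0 -1;0.635 0 0 -0.005 0 0 -1;0.635 0 0 -0.005 0 0 -1;0.635 0 0 -0.005 0 0 -1;0.635 0 0 -0.005 0 0 -1' >/dev/null; python3 st.py
python3 -m jog '0.635 0 0 -0.005 0 0 -1;0.635 0 0 -0.005 0 0 -1;0.635 0 0 -0.005 0 0 -1;0.635 0 0 -0.005 0 0 -1;0.635 0 0 -0.005 0 0 -1' >/dev/null; python3 st.py
```

```text
t 24.05 tcp [ 0.4619 -0.1418  0.2628] yaw -149.64 z [ 8.e-04 -1.e-04 -1.e+00] j6 -47.4 j1 -17.1 F [0.1 1.3 2.4] T [ 0.07 -0.1  -0.02] op 0.646 ff 36.4 units [0. 0. 0.]
t 24.47 tcp [ 0.4619 -0.1419  0.2635] yaw -124.64 z [ 9.e-04 -1.e-04 -1.e+00] j6 -72.4 j1 -17.1 F [-0.1 -0.   2.2] T [-0.02  0.03 -0.05] op 0.641 ff 36.4 units [0. 0. 0.]
t 24.88 tcp [ 0.4619 -0.1419  0.2642] yaw -99.65 z [ 1.1e-03 -3.0e-04 -1.0e+00] j6 -97.4 j1 -17.1 F [ 0.9 -1.3  2.7] T [-0.06 -0.1  -0.06] op 0.642 ff 36.4 units [0. 0. 0.]
t 25.3 tcp [ 0.462  -0.1419  0.2649] yaw -74.65 z [ 1.4e-03 -3.0e-04 -1.0e+00] j6 -122.4 j1 -17.1 F [ 0.2 -0.1  2.4] T [ 0.04 -0.05  0.01] op 0.643 ff 36.4 units [0. 0. 0.]
t 25.72 tcp [ 0.4619 -0.142   0.2654] yaw -49.66 z [ 1.e-03 -5.e-04 -1.e+00] j6 -147.4 j1 -17.1 F [-0.5 -0.1  4.1] T [-0.1   0.   -0.17] op 0.643 ff 36.5 units [0. 0. 0.]
```

```bash

python3 -m jog '0.635 0 0 -0.006 0 0 -1;0.635 0 0 -0.006 0 0 -1;0.635 0 0 -0.005 0 0 -1;0.635 0 0 -0.005 0 0 -1;0.635 0 0 -0.005 0 0 0' >/dev/null; python3 st.py
python3 -m jog '0.635 0 0 -0.01 0 0 0;0.635 0 0 -0.01 0 0 0;0.635 0 0 -0.01 0 0 0;0.635 0 0 0 0 0 0;0.635 0 0 0 0 0 0' >/dev/null; python3 st.py
```

```text
t 26.13 tcp [ 0.462  -0.1419  0.2662] yaw -29.67 z [ 1.2e-03 -4.0e-04 -1.0e+00] j6 -167.4 j1 -17.1 F [ 0.9 -1.2  2.6] T [-0.02 -0.21  0.03] op 0.644 ff 36.5 units [0. 0. 0.]
t 26.55 tcp [ 0.4618 -0.1419  0.2664] yaw -29.94 z [ 4.e-04  0.e+00 -1.e+00] j6 -167.1 j1 -17.1 F [ 3.4 -0.6  1.8] T [-0.11 -0.48 -0.04] op 0.646 ff 36.3 units [0. 0. 0.]
```

```bash

python3 -m jog '0.635 0 0 -0.02 0 0 0;0.635 0 0 -0.02 0 0 0;0.635 0 0 0 0 0 0;0.635 0 0 0 0 0 0;0.635 0 0 0 0 0 0' >/dev/null; python3 st.py
python3 -m jog '0.635 0 0 -0.02 0 0 0;0.635 0 0 -0.02 0 0 0;0.635 0 0 0 0 0 0;0.635 0 0 0 0 0 0;0.635 0 0 0 0 0 0' >/dev/null; python3 st.py
```

```text
t 26.97 tcp [ 0.4616 -0.1418  0.2671] yaw -29.9 z [-7.e-04  2.e-04 -1.e+00] j6 -167.2 j1 -17.1 F [ 0.6 -1.   1. ] T [-0.06 -0.09 -0.03] op 0.649 ff 36.3 units [0. 0. 0.]
t 27.38 tcp [ 0.4617 -0.1419  0.2684] yaw -29.9 z [-2.e-04  0.e+00 -1.e+00] j6 -167.2 j1 -17.1 F [0.4 0.1 0.2] T [ 0.02 -0.07  0.01] op 0.645 ff 36.3 units [0. 0. 0.]
```

Force is near zero, so the thread has let go. Lifting straight up.

```bash

python3 -m jog '0.635 0 0 -0.08 0 0 0;0.635 0 0 -0.1 0 0 0;0.635 0 0 -0.1 0 0 0;0.635 0 0 -0.1 0 0 0;0.635 0 0 -0.1 0 0 0' >/dev/null; python3 st.py
python3 -m jog '0.635 0 0 -0.2 0 0 0;0.635 0 0 -0.2 0 0 0;0.635 0 0 -0.2 0 0 0;0.635 0 0 -0.2 0 0 0;0.635 0 0 -0.2 0 0 0' >/dev/null; python3 st.py
python3 -m jog '0.635 0 0 -0.2 0 0 0;0.635 0 0 -0.2 0 0 0;0.635 0 0 -0.2 0 0 0;0.635 0 0 -0.2 0 0 0;0.635 0 0 -0.2 0 0 0' >/dev/null; python3 st.py .43 .173 .33
python3 - <<'E'
from bench import env
from h import *
f=env.grab_frame("scene"); cv2.imwrite("pics/s3.png",cv2.resize(f["img"][130:290,320:480,::-1],None,fx=3.5,fy=3.5,interpolation=2))
E
```

```text
t 27.8 tcp [ 0.4618 -0.1419  0.2808] yaw -29.9 z [ 3.e-04 -1.e-04 -1.e+00] j6 -167.2 j1 -17.1 F [-0.4 -0.5 -1.1] T [ 0.01 -0.03  0.01] op 0.646 ff 36.3 units [0. 0. 0.]
t 28.22 tcp [ 0.4618 -0.1419  0.3061] yaw -29.9 z [ 3.e-04 -1.e-04 -1.e+00] j6 -167.2 j1 -17.1 F [-0.  -0.7 -1.8] T [0.03 0.02 0.07] op 0.644 ff 36.3 units [0. 0. 0.]
t 28.63 tcp [ 0.4617 -0.1419  0.3309] yaw -29.9 z [-0. -0. -1.] j6 -167.2 j1 -17.1 F [ 0.3 -0.6 -0.8] T [-0.01  0.03 -0.01] op 0.646 ff 36.3 units [ -7.379 -10.287   0.034]
```

View pics/s3.png

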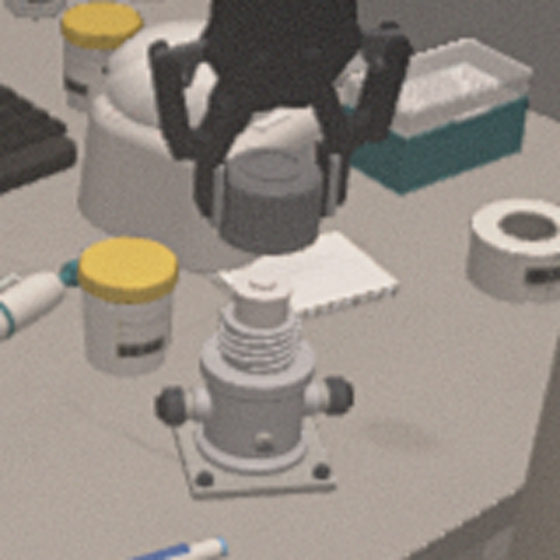

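The cap is held level, well clear of the housing (crop (270,205)). The white element is showing on the neck at (262,290), and the bystanders are in place. Moving to the tray.

```bash

python3 -m jog '0.635 -0.2 -0.3 0 0 0 0;0.635 -0.45 -0.6 0 0 0 0;0.635 -0.45 -0.6 0 0 0 0;0.635 -0.45 -0.6 0 0 0 0;0.635 -0.45 -0.6 0 0 0 0' >/dev/null
python3 -m jog '0.635 -0.45 -0.6 0 0 0 0;0.635 -0.45 -0.65 0 0 0 0;0.635 -0.45 -0.65 0 0 0 0;0.635 -0.45 -0.65 0 0 0 0;0.635 -0.45 -0.65 0 0 0 0' >/dev/null
python3 -m jog '0.635 -0.45 -0.65 0 0 0 0;0.635 -0.45 -0.65 0 0 0 0;0.635 -0.45 -0.65 0 0 0 0;0.635 -0.45 -0.65 0 0 0 0;0.635 -0.45 -0.65 0 0 0 0' >/dev/null
python3 -m jog '0.635 -0.45 -0.65 0 0 0 0;0.635 -0.43 -0.64 0 0 0 0;0.635 0 0 0 0 0 0;0.635 0 0 0 0 0 0;0.635 0 0 0 0 0 0' >/dev/null
python3 st.py .43 .173 .19
python3 - <<'E'
from bench import env
from h import *
f=env.grab_frame("scene"); cv2.imwrite("pics/s4.png",cv2.resize(f["img"][200:400,180:380,::-1],None,fx=2.5,fy=2.5,interpolation=2))
E
```

```text
t 30.35 tcp [0.4316 0.1764 0.3302] yaw -29.86 z [-5.e-04 -4.e-04 -1.e+00] j6 -127.9 j1 22.2 F [-0.3  0.1 -1.4] T [ 0.   -0.04 -0.04] op 0.643 ff 36.4 units [0.014 0.146 5.607]
```

View pics/s4.png

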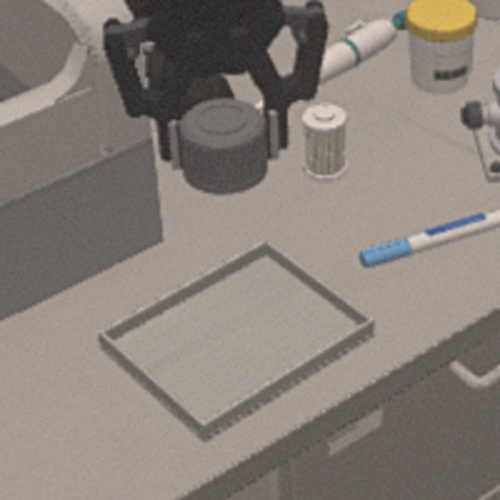

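The cap is over the tray and level, and the tray is empty (corners in the crop at about (102,340), (265,245), (373,325) and (207,435)). Descending, slowly at the end.

```bash

python3 -m jog '0.635 0 0.14 0.3 0 0 0;0.635 0 0 0.5 0 0 0;0.635 0 0 0.5 0 0 0;0.635 0 0 0.5 0 0 0;0.635 0 0 0.5 0 0 0' >/dev/null
python3 -m jog '0.635 0 0 0.5 0 0 0;0.635 0 0 0.5 0 0 0;0.635 0 0 0.5 0 0 0;0.635 0 0 0.5 0 0 0;0.635 0 0 0.4 0 0 0' >/dev/null
python3 -m jog '0.635 0 0 0.3 0 0 0;0.635 0 0 0.3 0 0 0;0.635 0 0 0.2 0 0 0;0.635 0 0 0.1 0 0 0;0.635 0 0 0.1 0 0 0' >/dev/null; python3 st.py .43 .173 .184
```

```text
t 31.65 tcp [0.4302 0.1734 0.1879] yaw -29.89 z [ 3.e-04  1.e-04 -1.e+00] j6 -128.2 j1 21.9 F [ 0.3  0.5 -0.8] T [0.02 0.04 0.01] op 0.64 ff 36.4 units [-0.001  0.018  0.154]
```

```bash

python3 -m jog '0.635 0 0 0.04 0 0 0;0.635 0 0 0.04 0 0 0;0.635 0 0 0 0 0 0;0.635 0 0 0 0 0 0;0.635 0 0 0 0 0 0' >/dev/null; python3 st.py .43 .173 .1833
```

```text
t 32.07 tcp [0.4302 0.1734 0.1861] yaw -29.89 z [ 4.e-04  2.e-04 -1.e+00] j6 -128.2 j1 21.9 F [-0.9  0.2 -1.2] T [ 0.   -0.05  0.01] op 0.645 ff 36.4 units [-0.     0.017  0.113]
```

```bash

python3 -m jog '0.635 0 0 0.03 0 0 0;0.635 0 0 0.03 0 0 0;0.635 0 0 0 0 0 0;0.635 0 0 0 0 0 0;0.635 0 0 0 0 0 0' >/dev/null; python3 st.py
python3 -m jog '0.635 0 0 0.02 0 0 0;0.635 0 0 0.02 0 0 0;0.635 0 0 0 0 0 0;0.635 0 0 0 0 0 0;0.635 0 0 0 0 0 0' >/dev/null; python3 st.py
```

```text
t 32.48 tcp [0.4301 0.1733 0.1844] yaw -29.89 z [-0. -0. -1.] j6 -128.2 j1 21.9 F [-0.2 -0.5 -0.5] T [ 0.04  0.02 -0.  ] op 0.643 ff 36.4 units [0. 0. 0.]
t 32.9 tcp [0.4301 0.1733 0.1834] yaw -29.9 z [-0. -0. -1.] j6 -128.2 j1 21.9 F [-0.1 -0.4 -0.6] T [-0.01 -0.02 -0.03] op 0.644 ff 36.4 units [0. 0. 0.]
```

```bash

python3 -m jog '0.635 0 0 0.02 0 0 0;0.635 0 0 0.01 0 0 0;0.635 0 0 0 0 0 0;0.635 0 0 0 0 0 0;0.635 0 0 0 0 0 0' >/dev/null; python3 st.py
python3 -m jog '0.635 0 0 0.01 0 0 0;0.635 0 0 0.01 0 0 0;0.635 0 0 0 0 0 0;0.635 0 0 0 0 0 0;0.635 0 0 0 0 0 0' >/dev/null; python3 st.py
```

```text
t 33.32 tcp [0.4301 0.1733 0.1826] yaw -29.89 z [-0.  0. -1.] j6 -128.2 j1 21.9 F [-0.1  0.5 -0.5] T [-0.04 -0.03  0.01] op 0.64 ff 36.4 units [0. 0. 0.]
t 33.73 tcp [0.4301 0.1733 0.1821] yaw -29.9 z [ 0.  0. -1.] j6 -128.2 j1 21.9 F [-0.5 -0.2 -1. ] T [ 0.04 -0.05  0.01] op 0.642 ff 36.4 units [0. 0. 0.]
```

```bash

python3 -m jog '0.635 0 0 0.02 0 0 0;0.635 0 0 0 0 0 0;0.635 0 0 0 0 0 0;0.635 0 0 0 0 0 0;0.635 0 0 0 0 0 0' >/dev/null; python3 st.py
python3 -m jog '0.635 0 0 0.02 0 0 0;0.635 0 0 0 0 0 0;0.635 0 0 0 0 0 0;0.635 0 0 0 0 0 0;0.635 0 0 0 0 0 0' >/dev/null; python3 st.py
python3 - <<'E'
from bench import env
from h import *
f=env.grab_frame("scene");C=cloud(f);m=(np.hypot(C[...,0]-.43,C[...,1]-.173)<.03)&(C[...,2]>.025)&(C[...,2]<.055)
print(np.histogram(C[m][:,2],15))
cv2.imwrite("pics/s5.png",cv2.resize(f["img"][250:400,200:350,::-1],None,fx=4,fy=4,interpolation=2))
E
```

```text
t 34.15 tcp [0.4302 0.1734 0.1818] yaw -29.89 z [ 1.e-04  1.e-04 -1.e+00] j6 -128.2 j1 21.9 F [-1.4  0.1  1.1] T [-0.    0.16  0.02] op 0.643 ff 36.5 units [0. 0. 0.]
t 34.57 tcp [0.4301 0.1734 0.1817] yaw -29.89 z [ 3.e-04  2.e-04 -1.e+00] j6 -128.2 j1 22.0 F [-2.7 -0.9  7.2] T [-0.15  0.62 -0.04] op 0.647 ff 37.0 units [0. 0. 0.]
(array([ 23,  14,  25,  20,  22,  30,  30,  55, 128, 219, 109,  14,   1,
         4,   4]), array([0.02501439, 0.0266753 , 0.02833621, 0.02999712, 0.03165802,
       0.03331893, 0.03497984, 0.03664075, 0.03830166, 0.03996257,
       0.04162347, 0.04328438, 0.04494529, 0.0466062 , 0.04826711,
       0.04992801]))
```

View pics/s5.png

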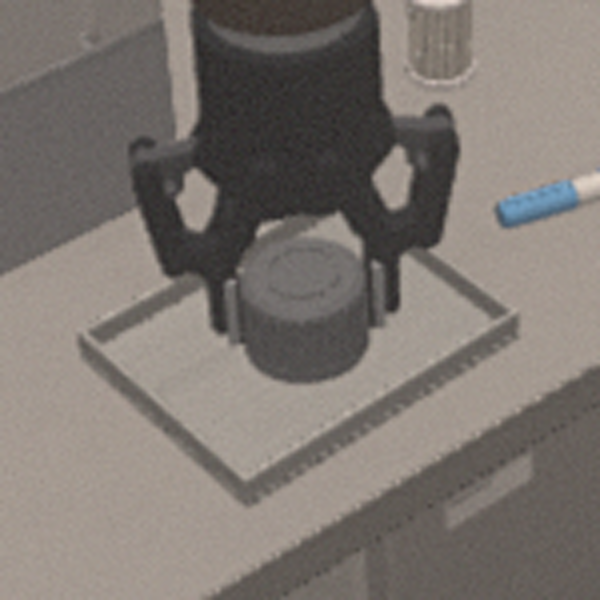

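The cap is standing on the tray floor: contact reads 7 N, its top is at about 41 mm, and it is near the tray's centre. Releasing and backing off straight up.

```bash

python3 -m jog '0.645 0 0 -0.01 0 0 0;0.66 0 0 0 0 0 0;0.72 0 0 0 0 0 0;0.8 0 0 0 0 0 0;0.8 0 0 0 0 0 0' >/dev/null; python3 st.py
python3 -m jog '0.8 0 0 0 0 0 0;0.8 0 0 -0.2 0 0 0;0.8 0 0 -0.3 0 0 0;0.8 0 0 -0.5 0 0 0;0.8 0 0 -0.5 0 0 0' >/dev/null
python3 -m jog '0.8 0 0 -0.8 0 0 0;0.8 0 0 -0.8 0 0 0;0.8 0 0 -0.8 0 0 0;0.8 0 0 -0.8 0 0 0;0.8 0 0 -0.5 0 0 0' >/dev/null
python3 -m jog '0.8 0 0 0 0 0 0;0.8 0 0 0 0 0 0;0.8 0 0 0 0 0 0;0.8 0 0 0 0 0 0;0.8 0 0 0 0 0 0' >/dev/null;python3 st.py
python3 - <<'E'
from bench import env
from h import *
f=env.grab_frame("scene");C=cloud(f);m=(np.hypot(C[...,0]-.43,C[...,1]-.173)<.045)&(C[...,2]>.038)&(C[...,2]<.055)
print(C[m].mean(0),cv2.minEnclosingCircle(C[m][:,:2].astype(np.float32)))
p=C[m];print(np.linalg.lstsq(np.c_[p[:,:2],np.ones(len(p))],p[:,2],rcond=None)[0])
cv2.imwrite("pics/s6.png",f["img"][150:400,180:480,::-1].repeat(2,0).repeat(2,1))
E
```

```text
t 35.03 tcp [0.4302 0.1733 0.1812] yaw -29.9 z [-1.e-04 -1.e-04 -1.e+00] j6 -128.2 j1 21.9 F [-0.9 -0.  -0.1] T [ 0.01  0.05 -0.01] op 0.799 ff 0.0 units [0. 0. 0.]
t 36.28 tcp [0.4299 0.1733 0.3103] yaw -29.89 z [-1.6e-03 -7.0e-04 -1.0e+00] j6 -128.2 j1 21.9 F [-0.5 -0.3 -0.1] T [0.02 0.02 0.05] op 0.801 ff 0.0 units [0. 0. 0.]
[0.42787142 0.17745298 0.04066916] ((0.42924776673316956, 0.1761101335287094), 0.026700032874941826)
[ 0.00209455 -0.00074388  0.03990496]
```

View pics/s6.png

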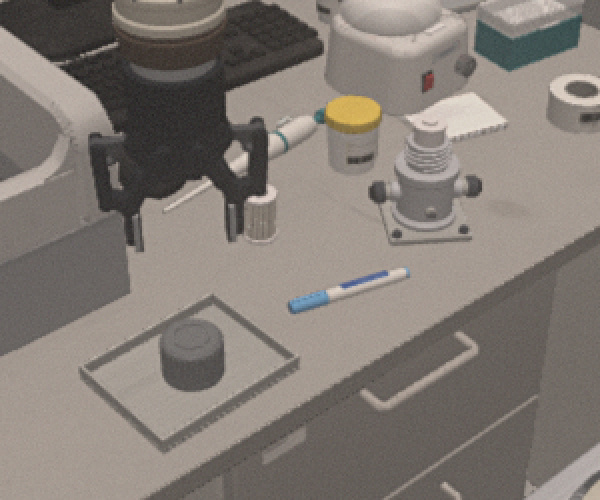

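The cap stands flat near the middle of the tray (crop (192,352)) and the gripper is clear. The bystanders have not moved. Handing in.

```bash
python3 -c "
from bench import env
print(env.finish_job())"
```

```text
the job is handed in; nothing more can be done
None
```

The cap is unscrewed, lifted off, and standing open side down near the middle of the tray; the gripper is clear, the bystanders look unmoved in the last picture, and the job was handed in at about 36 s, with no verdict shown.

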